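# Slide the bust crate home into its bay

## Robot

A 7-joint arm with a two-finger parallel gripper is mounted at the origin on the work surface. World frame = base frame: x ahead of the robot, y to its left, z up, the work surface at z = 0. Lengths are in m, angles in rad, forces in N, time in s.
With the tool pointing down it reaches from about 0.4 to 0.85 m from the base axis. Payload 10.4 kg.
Tool frame: the origin (TCP) lies at the very end of the fingers, on their centre line; the grasp point (between the pads) lies 19 mm behind it; z points along the fingers, y is the line along which they close (so a half turn about z gives the same grasp; the last joint's range is limited). The gripper opens to 85 mm and grips with 20 to 120 N. Pads are 22 mm wide; open, the fingers measure 114 mm over their backs; the gripper's body (76 mm by 85 mm) begins 54 mm behind the grasp point. The pads swing forward as they close: fully open they stand 13 mm farther back than shut.
Start: joints at [-1.271, 0.332, -0.065, 1.46, 0.022, 1.35, -0.088], TCP at [0.198, 0.593, 0.231] pointing down, gripper open.
Joint ranges: [-2.6, 2.6], [-0.5, 2.12], [-1.47, 1.34], [0.16, 2.42], [-1.27, 4.41], [0.06, 2.06], [-2.6, 2.6]. Speed limits (rad/s): [2.22, 2.22, 2.79, 2.79, 3.14, 3.14, 3.14].

## Interface

Orientations are given as a unit quaternion [x, y, z, w].
In Python, from workcell import * gives the robot as it stands.
- The arm moves only by the tool step_arm, never from a script. Its argument "commands" is one flat list of numbers, 7 for each row, row after row: the finger opening in mm, from 0 to 85.4, then the shift along the world's x, y, z as a fraction of full scale, then the turn, a rotation vector about the world's x, y, z as a fraction of full scale. A call has exactly 10 rows; each row is the pose to reach, as a shift and turn from the pose commanded when the call began, turning the shorter way round; what a row does not reach only later rows make up. Full scale, the value 1, is 0.6 m for a shift and pi rad for a turn. A row lasts 1/8 s, in which the tool goes at most 62.5 mm and 10.7 degrees, less where a joint would pass 70% of its speed; a pose out of reach is approached as far as the arm can. A call with a number of a shift or a turn outside -1 to 1 is refused whole. A call with a gripper value outside its range is refused whole. The fingers move at their own pace and stop on an object; "squeeze" is the grip in N (left out, the last holds). Time passes only in rows, so rows that repeat a pose let the fingers close, or fill a call up. It gives the time, the measured TCP pose, the force, the opening and the grip force at its end, in the units of the state.
- get_obs(): the state, without advancing time (a new reading comes with each control period).
- camera(name): name is "scene" or "top"; returns the picture (420x560x3 uint8, red, green, blue); there is no depth.
- camera_params(name): a dict with "mtx" (3x3 intrinsics, pixels), "extrinsics" (4x4, takes a point from world to camera coordinates). Camera axes: x right, y down, z forward; pixel columns grow to the right and rows downward; lengths in m; the calibration is good to about 2 mm. A picture is of the moment at which its call begins. camera_params takes no time and is no camera call.
- hand_in(): hands the job in; it is judged then, once.
The state is a dict: "clock": time; "joint_pos": joint angles; "joint_velocities": joint speeds; "tau": joint torques, N m; "position": TCP position; "ee_rot": TCP orientation; "ft_force": force on the tool from outside, world axes, zero at the start; "torque": the same for the moment, N m; "grip_width": opening from 0.0 (shut) to 1.0 (fully open); "grasp_force": force on a finger pad.
Only numpy, scipy, OpenCV 4.12 (cv2) and the standard library are available. Lean on these libraries where they do the work, as an engineer would, in place of code of your own. Each camera call takes 0.05 s, during which the arm holds its last target. There are 200 camera calls.

## Task

Slide the heavy packing crate along the bench into the wooden bay, between the two side cheeks, until its back sits flush and square against the bay's back fence. It is top-heavy, so push it with the fingertips low down near its base so that it slides and never tips; do not lift it and do not touch the plaster bust on top. Leave the figurine, the bottle and the brush pot where they stand.

Things in the scene. Friction and masses are not known exactly. Their poses are not given: they have to be found in the camera images.
- crate: closed box-shaped packing crate of pale wood, smooth sides, 4 mm rubber pads beneath, loose, 90 mm deep (its x), 150 mm wide (y), 100 mm high; with the bust 1.2 to 1.7 kg, slides with 9 to 19 N; pushed higher than about 50 mm it may tip. Origin: centre of its underside. Its back looks to +x at yaw 0. Starts in front of the bay, up to 90 mm either side of the bay's middle line, turned up to 0.25 rad from it.
- bust: white plaster head-and-shoulders bust fixed upright on the middle of the crate's lid, 119 mm high (top 219 mm above the bench): shoulders 74 mm across up to 20 mm above the lid, head 44 mm across. Origin: centre of its underside, 100 mm above the bench. Must not be touched.
- bay: U-shaped bay of dark battens (45 mm high, 18 mm thick) fixed to the bench, open towards the robot: a back fence and two side cheeks that reach 80 mm from it, 186 mm apart inside. Origin: on the bench, middle of the fence's inner face. x points out through the fence (the way the crate goes in, within 0.18 rad of world x), y left along it. Crate home: its origin at x = -45 mm here, square.
- figurine: loose terracotta figurine, 48 mm across, 118 mm high, standing left (+y) of the bay. Origin: centre of its underside.
- bottle: loose white bottle with black cap, 44 mm across, 110 mm high, standing right (-y) of the bay. Origin: centre of its underside.
- brush_pot: loose white pot with brushes, 60 mm across, 135 mm high, standing behind the bay's fence. Origin: centre of its underside.
Not all that is in view belongs to the job. Several things look just like the crate: the one meant starts farthest from the robot's base. What is shaped like the bay but blue is not meant.

How it is judged:
By the outcome, as a careful person would: the job done as asked, in the order asked, and still so for the second after the job is handed in, with the robot touching nothing.
It also fails if it takes over 64 s, if anything falls off the work surface, if the arm or the gripper's body presses on something with over 40 N, if the wrist force passes 120 N, or if a joint passes its speed limit or range.

## Working session

There is one attempt and no reset: what is moved stays moved. The work goes in short steps, Python scripts to look and compute and a tool call to move; the robot and the scene stay as the last step left them, time stands still between calls to the robot, and variables do not carry over. Pictures are saved under pics/ and viewed, at most 11 in all, crops included, and the job is handed in when it is done.

Besides the shell and the picture viewer there is one more tool, called as name(argument=value, ...), one argument or row to a line, values as JSON. step_arm: Moves the arm, as the interface text tells. Its arguments: {"type":"object","properties":{"commands":{"type":"array","items":{"type":"number"}},"squeeze":{"type":"number"}},"required":["commands"]}

```bash
mkdir -p pics; python3 - <<'E'
from workcell import *
import cv2
for n in("scene","top"):
    cv2.imwrite(f"pics/{n}0.png",cv2.cvtColor(camera(n),cv2.COLOR_RGB2BGR)); p=camera_params(n); print(p["mtx"],p["extrinsics"])
o=get_obs();print(o["clock"],o["position"],o["ee_rot"])
E
```

```text
[[391.14337068   0.         275.45849136]
 [  0.         391.14337068 207.04586289]
 [  0.           0.           1.        ]] [[ 0.34660517  0.93799973 -0.00462201 -0.25501443]
 [ 0.74906068 -0.27974849 -0.6005405  -0.33068377]
 [-0.56459982  0.20468827 -0.79958098  1.18912706]
 [ 0.          0.          0.          1.        ]]
[[508.46005819   0.         281.97807856]
 [  0.         508.46005819 209.93803713]
 [  0.           0.           1.        ]] [[ 2.95929812e-02 -9.99560132e-01  1.94869591e-03  4.74334526e-02]
 [-9.95577649e-01 -2.96488606e-02 -8.91408406e-02  5.46255175e-01]
 [ 8.91594071e-02  6.97865129e-04 -9.96017125e-01  1.39707659e+00]
 [ 0.00000000e+00  0.00000000e+00  0.00000000e+00  1.00000000e+00]]
0.1 [0.19818541 0.59241056 0.23062524] [ 1.60716826e-01  9.87000371e-01 -6.03702349e-04 -6.98116145e-05]
```

View pics/scene0.png

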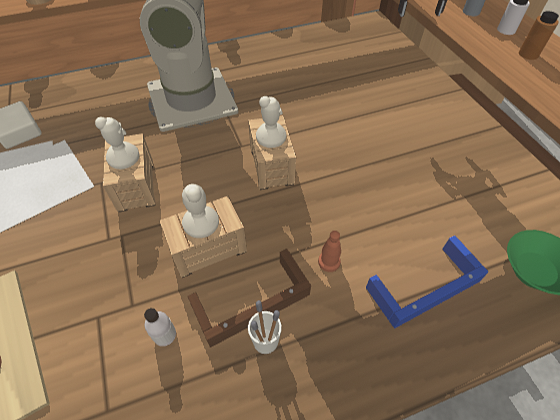

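View pics/top0.png

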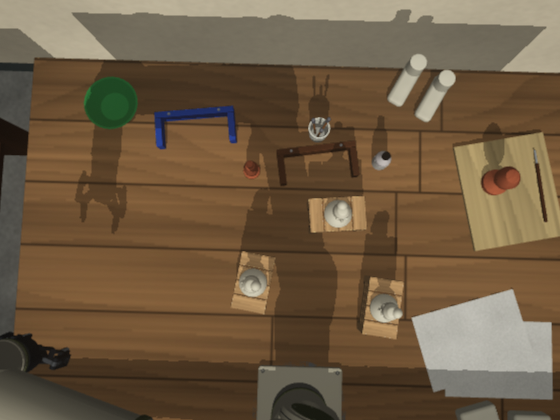

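Three crates look alike in the top view: (338,214), (253,283) and (383,307). The farthest from the base at (300,400) is (338,214), in front of the brown bay at (317,160). The blue bay at (196,125) is not meant. I'll check the choice in a close crop.

```bash
python3 - <<'E'
import cv2
a=cv2.imread("pics/top0.png")[110:250,240:410]
cv2.imwrite("pics/crop0.png",cv2.resize(a,None,fx=4,fy=4,interpolation=cv2.INTER_CUBIC))
b=cv2.imread("pics/scene0.png")[175:355,140:340]
cv2.imwrite("pics/crop1.png",cv2.resize(b,None,fx=3.3,fy=3.3,interpolation=cv2.INTER_CUBIC))
E
```

```text
(no output)
```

View pics/crop0.png

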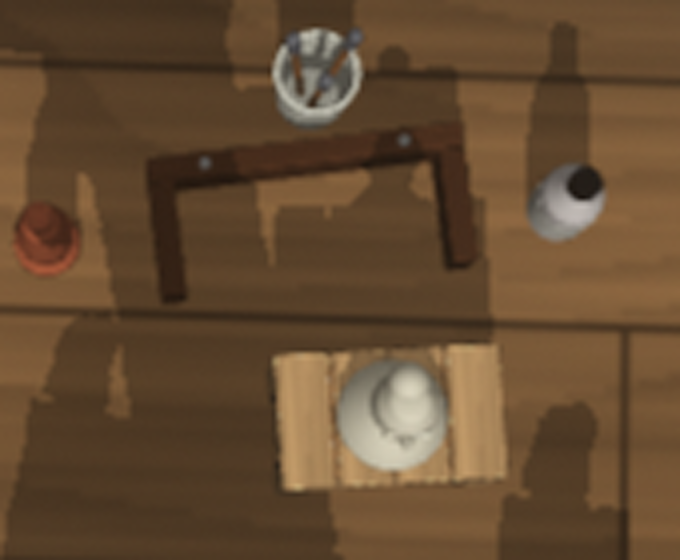

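View pics/crop1.png

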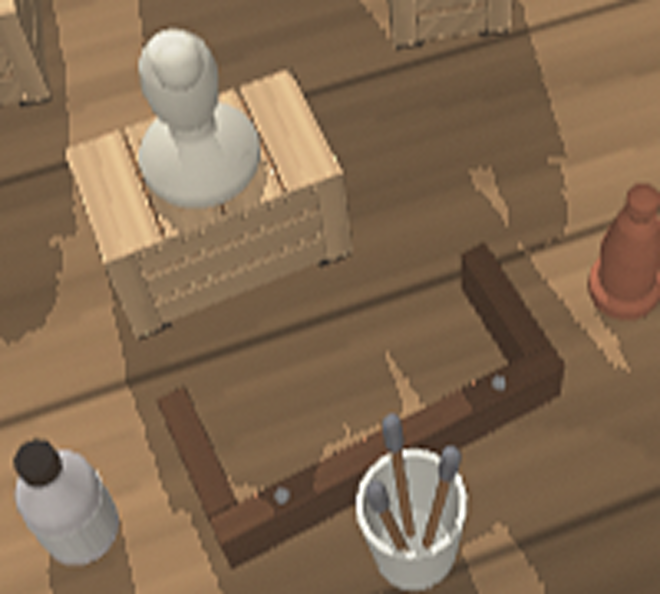

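The chosen crate has its lid corners at about (309,199), (364,196), (366,230) and (312,232) in the top view. The brown bay has outer corners at (277,150) and (355,141), and opens towards the robot. Next I fit both poses from both views.

```bash
cat > h.py <<'E'
import numpy as np, cv2
from scipy.optimize import least_squares
from workcell import *
def proj(n,P):
    p=camera_params(n);E=p["extrinsics"];c=np.asarray(P)@E[:3,:3].T+E[:3,3];q=c@p["mtx"].T
    return q[:,:2]/q[:,2:]
def world(q,L):
    c,s=np.cos(q[2]),np.sin(q[2]);L=np.asarray(L,float)
    return np.c_[q[0]+c*L[:,0]-s*L[:,1],q[1]+s*L[:,0]+c*L[:,1],L[:,2]]
def fit(obs,q0):  # obs: {cam:(local pts, pixels)}
    r=least_squares(lambda q:np.concatenate([(proj(n,world(q,L))-px).ravel() for n,(L,px) in obs.items()]),q0,loss="soft_l1")
    return r.x,{n:np.round(proj(n,world(r.x,L))-px,1).tolist() for n,(L,px) in obs.items()}
T=lambda a:np.array(a)/4+[240,110]-.4
S=lambda a:np.array(a)/3.3+[140,175]-.35
E
python3 - <<'E'
from h import *
b,h=.111,.045; i=.093
bay,r=fit({"top":([[.018,b,h],[.018,-b,h],[-.08,b,h],[-.08,i,h],[-.08,-i,h],[-.08,-b,h]],T([[148,160],[462,125],[163,302],[186,298],[449,268],[476,262]])),
"scene":([[.018,b,h],[-.08,-b,h],[-.08,-i,h],[-.08,b,h],[-.08,i,h],[0,i,h]],S([[560,365],[160,400],[185,388],[488,243],[463,254],[515,360]]))},[.7,0,0])
print(bay,r)
x,y=.045,.075
cr,r=fit({"top":([[x,y,.1],[x,-y,.1],[-x,-y,.1],[-x,y,.1]],T([[277,355],[497,345],[506,480],[287,490]])),
"scene":([[-x,-y,.1],[-x,y,.1],[x,y,.1],[x,-y,.1],[x,-y,0],[x,y,0]],S([[68,152],[290,70],[343,175],[107,262],[140,337],[350,255]]))},[.55,0,0])
print(cr,r)
c,s=np.cos(bay[2]),np.sin(bay[2]);d=cr[:2]-bay[:2];print("crate in bay",[c*d[0]+s*d[1],-s*d[0]+c*d[1],cr[2]-bay[2]])
print("home",world(bay,[[-.045,0,0]]))
o=get_obs();print(o["position"],o["clock"])
E
```

```text
[ 0.71115474 -0.02848276  0.13877089] {'top': [[-0.1, -1.0], [0.5, -0.7], [-0.0, -1.8], [0.7, -1.5], [1.6, -1.2], [1.3, -0.4]], 'scene': [[2.2, -0.0], [-1.1, -1.5], [0.1, -2.0], [-0.4, -0.9], [-0.3, -0.7], [3.3, -1.9]]}
[ 0.53265715 -0.08432133  0.08005174] {'top': [[-0.3, -0.3], [1.1, -0.6], [1.1, -0.5], [-0.9, -0.1]], 'scene': [[-1.1, -1.6], [0.7, -1.1], [0.5, -1.2], [-0.7, -0.0], [-0.5, 1.1], [1.5, -0.1]]}
crate in bay [np.float64(-0.1845055706052946), np.float64(-0.030610939070014245), np.float64(-0.058719147360383306)]
home [[ 0.66658733 -0.03470743  0.        ]]
[0.19818541 0.59241056 0.23062524] 0.1
```

step_arm(
  commands=[50,0,0,0.1,0,0,0,50,0.04,-0.09,0.17,0,0,-0.05,50,0.08,-0.18,0.17,0,0,-0.1,50,0.12,-0.27,0.17,0,0,-0.15,50,0.16,-0.36,0.17,0,0,-0.2,50,0.2,-0.45,0.17,0,0,-0.25,50,0.24,-0.54,0.17,0,0,-0.3,50,0.28,-0.63,0.17,0,0,-0.35,50,0.32,-0.72,0.17,0,0,-0.353,50,0.32,-0.72,0.17,0,0,-0.353],
)

```text
clock: 1.35
position: [0.3917, 0.1566, 0.3335]
ee_rot: [0.659, 0.752, 0.0, -0.0]
ft_force: [0.5, 1.6, 0.2]
grip_width: 0.589
grasp_force: 0.0
```

step_arm(
  commands=[50,0.04,-0.09,0,0,0,0,50,0.08,-0.18,0,0,0,0,50,0.12,-0.27,0,0,0,0,50,0.16,-0.36,0,0,0,0,50,0.2,-0.45,0,0.05,0.007,0,50,0.23,-0.54,0,0.1,0.014,0,50,0.255,-0.6,0,0.14,0.02,0,50,0.255,-0.6,0,0.165,0.023,0,50,0.255,-0.6,0,0.165,0.023,0,50,0.255,-0.6,0,0.165,0.023,0],
)

```text
clock: 2.6
position: [0.5436, -0.1986, 0.3329]
ee_rot: [0.634, 0.729, 0.17, -0.195]
ft_force: [0.3, -0.0, -0.6]
grip_width: 0.587
grasp_force: 0.0
```

```bash
python3 - <<'E'
from h import *
from scipy.spatial.transform import Rotation as R
cv2.imwrite("pics/s1.png",cv2.cvtColor(camera("scene"),cv2.COLOR_RGB2BGR))
o=get_obs();print(o["position"],o["joint_pos"],R.from_quat(o["ee_rot"]).as_matrix().round(3))
E
```

```text
[ 0.54381121 -0.19778959  0.33362455] [-0.04973988  0.54045761  0.87864625  1.25220181 -0.74174228  1.93565116
  0.85773711] [[-0.123  0.99  -0.069]
 [ 0.858  0.141  0.495]
 [ 0.5    0.001 -0.866]]
```

View pics/s1.png

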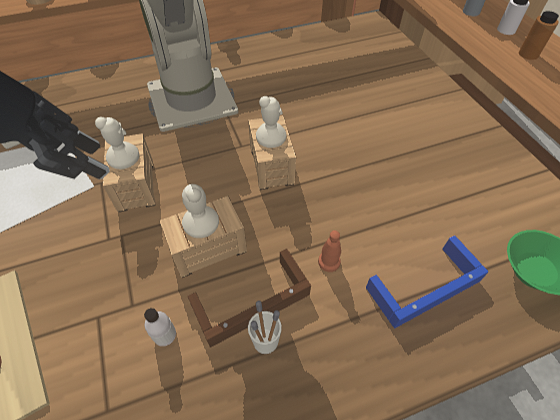

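The scene view shows the gripper at about (75,160), to the right (-y) of the crate and clear of it, with its fingers tilted towards the crate's side. I'll go down in stages.

step_arm(
  commands=[50,0,0,-0.05,0,0,0,50,0,0,-0.1,0,0,0,50,0,0,-0.15,0,0,0,50,0,0,-0.2,0,0,0,50,0,0,-0.25,0,0,0,50,0,0,-0.3,0,0,0,50,0,0,-0.3,0,0,0,50,0,0,-0.3,0,0,0,50,0,0,-0.3,0,0,0,50,0,0,-0.3,0,0,0],
)

```text
clock: 3.9
position: [0.5436, -0.1994, 0.1543]
ee_rot: [0.634, 0.729, 0.17, -0.194]
ft_force: [-0.3, 0.0, -0.1]
grip_width: 0.583
grasp_force: 0.0
```

```bash
python3 - <<'E'
from h import *
a=camera("top")[100:400,180:480]
b=camera("scene")[0:300,0:300]
cv2.imwrite("pics/s2.png",cv2.resize(cv2.cvtColor(np.hstack([a,b]),cv2.COLOR_RGB2BGR),None,fx=1.33,fy=1.33))
o=get_obs();print(o["position"],o["joint_pos"],o["ft_force"])
E
```

```text
[ 0.54339009 -0.19937548  0.15378842] [-0.04887664  0.66117871  0.82422346  1.48819277 -0.78305709  1.65707404
  1.02590554] [ 0.27177983 -0.79087038  0.2647532 ]
```

View pics/s2.png

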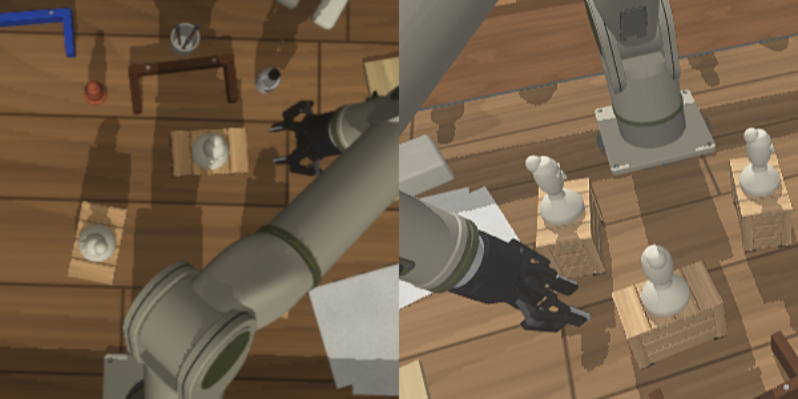

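The left half (top view) shows the fingers at about (285,150), just to the right of the crate. The right half shows the upper arm passing high above the look-alike crate at (560,200). Nothing is touching, so I'll go down to push height.

step_arm(
  commands=[50,0,0,-0.04,0,0,0,50,0,0,-0.08,0,0,0,50,0,0,-0.12,0,0,0,50,0,0,-0.16,0,0,0,50,0,0,-0.2,0,0,0,50,0,0,-0.22,0,0,0,50,0,0,-0.235,0,0,0,50,0,0,-0.235,0,0,0,50,0,0,-0.235,0,0,0,50,0,0,-0.235,0,0,0],
)

```text
clock: 5.25
position: [0.5436, -0.1994, 0.013]
ee_rot: [0.634, 0.729, 0.17, -0.195]
ft_force: [0.3, -0.0, 0.9]
grip_width: 0.586
grasp_force: 0.0
```

step_arm(
  commands=[50,-0.001,0.015,0,0,0,0,50,-0.002,0.03,0,0,0,0,50,-0.003,0.04,0,0,0,0,50,-0.003,0.046,0,0,0,0,50,-0.003,0.052,0,0,0,0,50,-0.004,0.058,0,0,0,0,50,-0.004,0.064,0,0,0,0,50,-0.004,0.07,0,0,0,0,50,-0.005,0.076,0,0,0,0,50,-0.005,0.082,0,0,0,0],
)

```text
clock: 6.5
position: [0.5407, -0.1529, 0.0124]
ee_rot: [0.635, 0.728, 0.169, -0.193]
ft_force: [2.6, -7.9, -1.2]
grip_width: 0.587
grasp_force: 4.4
```

step_arm(
  commands=[50,-0.001,0.005,0,0,0,0,50,-0.001,0.01,0,0,0,0,50,-0.002,0.015,0,0,0,0,50,-0.002,0.02,0,0,0,0,50,-0.003,0.025,0,0,0,0,50,-0.003,0.029,0,0,0,0,50,-0.004,0.033,0,0,0,0,50,-0.004,0.033,0,0,0,0,50,-0.004,0.033,0,0,0,0,50,-0.004,0.033,0,0,0,0],
)

```text
clock: 7.75
position: [0.5381, -0.133, 0.0124]
ee_rot: [0.635, 0.729, 0.169, -0.193]
ft_force: [1.3, -8.1, -1.3]
grip_width: 0.584
grasp_force: 4.1
```

```bash
python3 - <<'E'
from h import *
a=camera("top")[110:250,240:410]
cv2.imwrite("pics/s3.png",cv2.resize(cv2.cvtColor(a,cv2.COLOR_RGB2BGR),None,fx=4,fy=4,interpolation=cv2.INTER_CUBIC))
o=get_obs();print(o["position"],o["ft_force"])
E
```

```text
[ 0.53806604 -0.13299565  0.01239122] [ 1.48592295 -8.30070312  0.80357224]
```

View pics/s3.png

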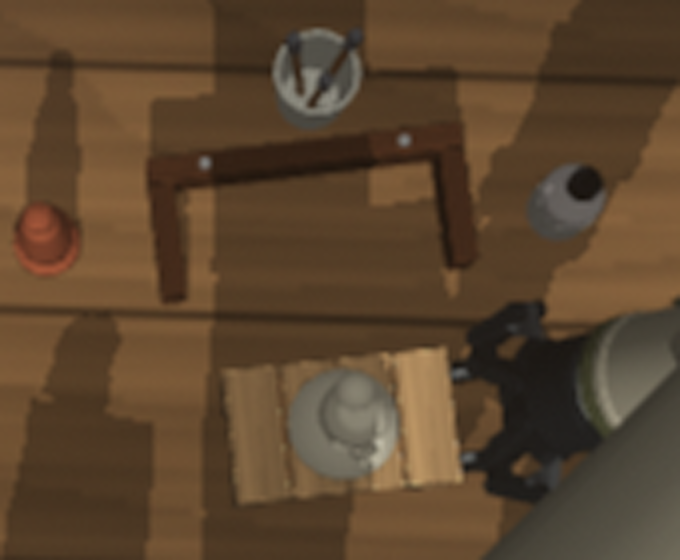

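The crate moved left and is squarer. Its lid corners in the crop are now (224,370), (446,347), (461,482) and (240,503), with the fingers at its right side.

```bash
python3 - <<'E'
from h import *
bay=np.array([.7112,-.0285,.1388]);x,y=.045,.075
cr,r=fit({"top":([[x,y,.1],[x,-y,.1],[-x,-y,.1],[-x,y,.1]],T([[224,370],[446,347],[461,482],[240,503]]))},[.55,0,0])
print(cr,r)
c,s=np.cos(bay[2]),np.sin(bay[2]);d=cr[:2]-bay[:2];print("crate in bay",[c*d[0]+s*d[1],-s*d[0]+c*d[1],cr[2]-bay[2]])
print("front face",world(cr,[[-.045,0,0]]))
E
```

```text
[ 0.52535682 -0.05134126  0.13065151] {'top': [[-0.3, -0.2], [0.4, -0.1], [0.5, -0.1], [-0.8, 0.4]]}
crate in bay [np.float64(-0.18721607785808872), np.float64(0.0030906968794946685), np.float64(-0.008148486015948808)]
front face [[ 0.48074034 -0.05720387  0.        ]]
```

step_arm(
  commands=[50,0.005,-0.04,0,0,0,0,50,0.014,-0.1,0,0,0,0,50,0.014,-0.1,0.08,0,0,0,50,0.014,-0.1,0.16,0,0,0,50,0.014,-0.1,0.24,0,0,0,50,0.014,-0.1,0.32,0,0,0,50,0.014,-0.1,0.4,0,0,0,50,0.014,-0.1,0.48,0,0,0,50,0.014,-0.1,0.54,0,0,0,50,0.014,-0.1,0.54,0,0,0],
)

```text
clock: 9.05
position: [0.5465, -0.1911, 0.3389]
ee_rot: [0.634, 0.729, 0.171, -0.193]
ft_force: [-0.1, 0.5, -0.5]
grip_width: 0.584
grasp_force: 0.0
```

```bash
python3 - <<'E'
from h import *
from scipy.spatial.transform import Rotation as R
o=get_obs();print(o["position"],o["joint_pos"])
psi=.1388;t=np.radians(35);f=np.array([np.cos(psi),np.sin(psi),0]);l=np.array([-f[1],f[0],0]);z=np.array([0,0,1])
Z=f*np.sin(t)-z*np.cos(t)
cur=R.from_quat(o["ee_rot"])
for Y in(-l,l):
    M=R.from_matrix(np.c_[np.cross(Y,Z),Y,Z]); print((M*cur.inv()).as_rotvec()/np.pi)
for c in([383,308],[254,283]):
    print(least_squares(lambda q:(proj("top",[[q[0],q[1],.1]])[0]-c),[.3,0]).x)
E
```

```text
[ 0.54652974 -0.19110128  0.33894553] [-0.06387648  0.53202311  0.88153958  1.2510194  -0.74410049  1.93474979
  0.84102896]
[ 0.02624097 -0.01802926 -0.49950329]
[-0.23963801 -0.31530664  0.4403719 ]
[ 0.28956912 -0.20677934]
[0.34412077 0.13095649]
```

step_arm(
  commands=[85,-0.02,0,0,0.003,-0.002,-0.055,85,-0.05,0,0,0.006,-0.004,-0.11,85,-0.09,0.02,0,0.009,-0.006,-0.165,85,-0.13,0.06,0,0.012,-0.008,-0.22,85,-0.17,0.1,0,0.015,-0.01,-0.275,85,-0.195,0.14,0,0.018,-0.012,-0.33,85,-0.195,0.18,0,0.02,-0.014,-0.385,85,-0.195,0.212,0,0.023,-0.016,-0.44,85,-0.195,0.212,0,0.026,-0.018,-0.495,85,-0.195,0.212,0,0.026,-0.018,-0.5],
)

```text
clock: 10.3
position: [0.4292, -0.0645, 0.3422]
ee_rot: [0.937, 0.178, 0.295, -0.052]
ft_force: [-0.4, 0.0, 2.0]
grip_width: 0.996
grasp_force: 0.0
```

```bash
python3 - <<'E'
from h import *
from scipy.spatial.transform import Rotation as R
o=get_obs();print(o["position"],o["joint_pos"],R.from_quat(o["ee_rot"]).as_matrix().round(3))
E
```

```text
[ 0.42921549 -0.06447381  0.34219989] [ 0.30329189 -0.49748255  0.02095773  2.12590854 -0.41647636  1.05884091
 -0.74917985] [[ 0.762  0.365  0.534]
 [ 0.303 -0.931  0.202]
 [ 0.571  0.008 -0.821]]
```

step_arm(
  commands=[85,0.03,0.004,-0.02,0,0,0,85,0.03,0.004,-0.05,0,0,0,85,0.03,0.004,-0.1,0,0,0,85,0.03,0.004,-0.15,0,0,0,85,0.03,0.004,-0.2,0,0,0,85,0.03,0.004,-0.23,0,0,0,85,0.03,0.004,-0.23,0,0,0,85,0.03,0.004,-0.23,0,0,0,85,0.03,0.004,-0.23,0,0,0,85,0.03,0.004,-0.23,0,0,0],
)

```text
clock: 11.55
position: [0.4479, -0.0627, 0.2058]
ee_rot: [0.937, 0.179, 0.296, -0.052]
ft_force: [-0.3, 0.4, 0.8]
grip_width: 0.995
grasp_force: 0.0
```

```bash
cat >> h.py <<'E'
from scipy.spatial.transform import Rotation as R
def want(deg):
    psi=.1388;t=np.radians(deg);f=np.array([np.cos(psi),np.sin(psi),0]);l=np.array([-f[1],f[0],0])
    Z=f*np.sin(t)-np.array([0,0,np.cos(t)]);Y=-l
    o=get_obs();cur=R.from_quat(o["ee_rot"])
    print(o["clock"],o["position"].round(4),np.round(o["joint_pos"],2),np.round(o["ft_force"],1)); print((R.from_matrix(np.c_[np.cross(Y,Z),Y,Z])*cur.inv()).as_rotvec()/np.pi)
E
python3 -c "
from h import *
want(35)"
```

```text
11.55 [ 0.4479 -0.0627  0.2058] [ 0.24 -0.37  0.06  2.34 -0.51  0.74 -0.59] [-0.3  0.4  0.8]
[ 0.00279927  0.00034104 -0.07524965]
```

step_arm(
  commands=[85,0,0,0,0.001,0,-0.04,85,0,0,0,0.003,0,-0.075,85,0,0,-0.03,0.003,0,-0.075,85,0,0,-0.06,0.003,0,-0.075,85,0,0,-0.1,0.003,0,-0.075,85,0,0,-0.14,0.003,0,-0.075,85,0,0,-0.18,0.003,0,-0.075,85,0,0,-0.18,0.003,0,-0.075,85,0,0,-0.18,0.003,0,-0.075,85,0,0,-0.18,0.003,0,-0.075],
)

```text
clock: 12.8
position: [0.4628, -0.0685, 0.1028]
ee_rot: [0.954, 0.068, 0.292, -0.024]
ft_force: [11.8, 4.4, 6.7]
grip_width: 1.001
grasp_force: 0.0
```

```bash
python3 -c "
from h import *
want(35)"
```

```text
12.8 [ 0.4628 -0.0685  0.1028] [ 1.63 -0.44 -1.24  2.42 -1.27  0.69 -0.15] [11.8  4.4  6.7]
[-0.00092794 -0.00520693 -0.00168476]
```

```bash
python3 - <<'E'
from h import *
a=camera("top")[100:400,180:480]
b=camera("scene")[50:350,60:360]
cv2.imwrite("pics/s4.png",cv2.resize(cv2.cvtColor(np.hstack([a,b]),cv2.COLOR_RGB2BGR),None,fx=1.33,fy=1.33))
want(35)
E
```

```text
12.9 [ 0.4621 -0.0692  0.1026] [ 1.63 -0.44 -1.23  2.42 -1.27  0.69 -0.16] [ 0.1 -0.8  1.3]
[-0.00099172 -0.0055452  -0.00111519]
```

View pics/s4.png

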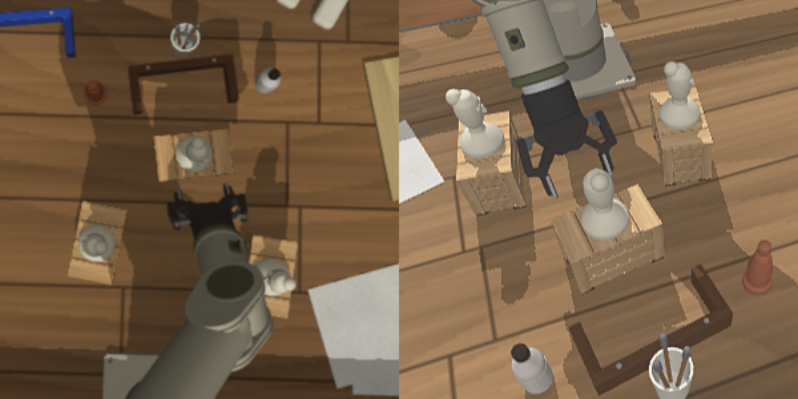

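The left half shows the gripper at (205,210), just short of the crate's front face and with nothing touched. The force is back to zero. The elbow is against its joint limits, so I'll ease the tilt to about 28° before lowering.

step_arm(
  commands=[60,0,0,0,-0.001,0.01,0,60,0,0,0,-0.003,0.02,0,60,0,0,0,-0.004,0.03,0,60,0,0,0,-0.005,0.04,0,60,0,0,-0.01,-0.005,0.04,0,60,0,0,-0.02,-0.005,0.04,0,60,0,0,-0.03,-0.005,0.04,0,60,0,0,-0.04,-0.005,0.04,0,60,0,0,-0.05,-0.005,0.04,0,60,0,0,-0.05,-0.005,0.04,0],
)

```text
clock: 14.15
position: [0.4627, -0.0678, 0.0733]
ee_rot: [0.97, 0.068, 0.232, -0.022]
ft_force: [-0.0, -0.4, 0.2]
grip_width: 0.703
grasp_force: 0.0
```

```bash
python3 -c "
from h import *
want(28)"
```

```text
14.15 [ 0.4627 -0.0678  0.0733] [ 1.79 -0.36 -1.45  2.35 -1.04  0.64 -0.36] [-0.  -0.4  0.2]
[-0.0024113  -0.00633101 -0.00112787]
```

step_arm(
  commands=[60,0,0.005,-0.01,0,0,0,60,0,0.01,-0.02,0,0,0,60,0,0.013,-0.03,0,0,0,60,0,0.013,-0.04,0,0,0,60,0,0.013,-0.05,0,0,0,60,0,0.013,-0.06,0,0,0,60,0,0.013,-0.07,0,0,0,60,0,0.013,-0.08,0,0,0,60,0,0.013,-0.09,0,0,0,60,0,0.013,-0.098,0,0,0],
)

```text
clock: 15.4
position: [0.4628, -0.0603, 0.0146]
ee_rot: [0.97, 0.068, 0.232, -0.021]
ft_force: [0.9, 0.4, -0.3]
grip_width: 0.698
grasp_force: 0.0
```

```bash
python3 -c "
from h import *
want(28)"
```

```text
15.4 [ 0.4628 -0.0603  0.0146] [ 1.28  0.16 -1.15  2.39  0.    0.23 -1.26] [ 0.9  0.4 -0.3]
[-0.00214707 -0.0063839  -0.00105176]
```

step_arm(
  commands=[60,0.008,0.001,0,0,0,0,60,0.016,0.002,0,0,0,0,60,0.024,0.003,0,0,0,0,60,0.031,0.004,0,0,0,0,60,0.038,0.005,0,0,0,0,60,0.045,0.006,0,0,0,0,60,0.052,0.007,0,0,0,0,60,0.059,0.008,0,0,0,0,60,0.066,0.009,0,0,0,0,60,0.073,0.01,0,0,0,0],
)

```text
clock: 16.65
position: [0.5036, -0.0547, 0.0128]
ee_rot: [0.971, 0.068, 0.229, -0.021]
ft_force: [-13.9, -2.1, 6.1]
grip_width: 0.705
grasp_force: 7.0
```

```bash
python3 -c "
from h import *
want(28)"
```

```text
16.65 [ 0.5036 -0.0547  0.0128] [ 0.98  0.22 -0.9   2.31  0.2   0.25 -1.49] [-13.9  -2.1   6.1]
[-0.00197388 -0.00838349 -0.00086299]
```

step_arm(
  commands=[60,0.01,0.001,0,0,0,0,60,0.02,0.003,0,0,0,0,60,0.03,0.004,0,0,0,0,60,0.04,0.006,0,0,0,0,60,0.05,0.007,0,0,0,0,60,0.06,0.008,0,0,0,0,60,0.07,0.01,0,0,0,0,60,0.08,0.011,0,0,0,0,60,0.09,0.013,0,0,0,0,60,0.1,0.014,0,0,0,0],
)

```text
clock: 17.9
position: [0.5638, -0.0465, 0.0127]
ee_rot: [0.971, 0.068, 0.229, -0.021]
ft_force: [-14.2, -1.7, 6.4]
grip_width: 0.704
grasp_force: 6.9
```

```bash
python3 - <<'E'
from h import *
want(28)
a=camera("top")[110:250,240:400]
b=camera("scene")[175:315,160:320]
cv2.imwrite("pics/s5.png",cv2.resize(cv2.cvtColor(np.vstack([a,b]),cv2.COLOR_RGB2BGR),None,fx=2.14,fy=2.14,interpolation=cv2.INTER_CUBIC) if 0 else cv2.resize(cv2.cvtColor(np.hstack([a,b]),cv2.COLOR_RGB2BGR),None,fx=2.5,fy=2.5,interpolation=cv2.INTER_CUBIC))
E
```

```text
17.9 [ 0.5638 -0.0465  0.0127] [ 0.74  0.31 -0.72  2.18  0.35  0.28 -1.66] [-14.2  -1.7   6.4]
[-0.00178793 -0.00840354 -0.00080745]
```

View pics/s5.png

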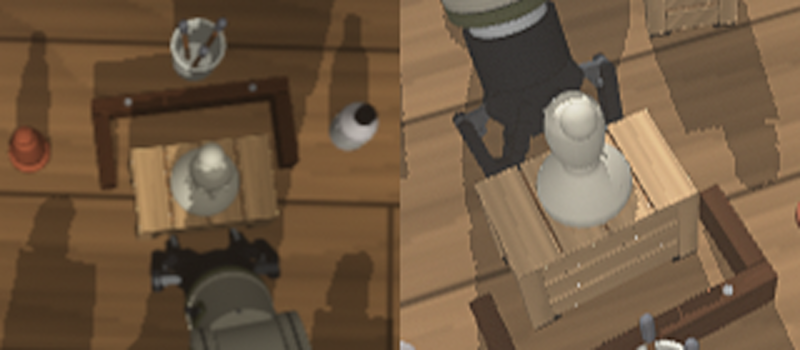

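The crate is between the cheeks, with gaps of roughly 19 mm on the left (cheek at x=115, crate at x=133) and 9 mm on the right. It is still standing level, so I'll keep pushing.

step_arm(
  commands=[60,0.008,0.001,0,0,0,0,60,0.016,0.002,0,0,0,0,60,0.024,0.004,0,0,0,0,60,0.031,0.005,0,0,0,0,60,0.038,0.006,0,0,0,0,60,0.045,0.007,0,0,0,0,60,0.052,0.008,0,0,0,0,60,0.058,0.009,0,0,0,0,60,0.064,0.009,0,0,0,0,60,0.07,0.01,0,0,0,0],
)

```text
clock: 19.25
position: [0.6057, -0.0406, 0.0126]
ee_rot: [0.971, 0.068, 0.229, -0.021]
ft_force: [-12.1, -1.8, 4.0]
grip_width: 0.702
grasp_force: 6.4
```

step_arm(
  commands=[60,0.003,0,0,0,0,0,60,0.006,0.001,0,0,0,0,60,0.009,0.001,0,0,0,0,60,0.011,0.001,0,0,0,0,60,0.013,0.002,0,0,0,0,60,0.015,0.002,0,0,0,0,60,0.016,0.002,0,0,0,0,60,0.017,0.002,0,0,0,0,60,0.018,0.002,0,0,0,0,60,0.018,0.002,0,0,0,0],
)

```text
clock: 20.5
position: [0.6156, -0.0395, 0.0121]
ee_rot: [0.971, 0.068, 0.228, -0.02]
ft_force: [-16.4, -2.3, 7.1]
grip_width: 0.702
grasp_force: 8.5
```

step_arm(
  commands=[60,0.001,0,0,0,0,0,60,0.002,0,0,0,0,0,60,0.003,0,0,0,0,0,60,0.004,0.001,0,0,0,0,60,0.005,0.001,0,0,0,0,60,0.006,0.001,0,0,0,0,60,0.007,0.001,0,0,0,0,60,0.008,0.001,0,0,0,0,60,0.008,0.001,0,0,0,0,60,0.008,0.001,0,0,0,0],
)

```text
clock: 21.75
position: [0.6163, -0.0399, 0.0094]
ee_rot: [0.972, 0.067, 0.224, -0.02]
ft_force: [-35.2, -3.6, 13.7]
grip_width: 0.704
grasp_force: 17.8
```

```bash
python3 - <<'E'
from h import *
want(28);print(get_obs()["torque"])
a=camera("top")[125:225,270:380]
b=camera("scene")[190:340,180:320]
a=cv2.resize(a,None,fx=3.6,fy=4*.9,interpolation=cv2.INTER_CUBIC);b=cv2.resize(b,None,fx=2.4,fy=2.4,interpolation=cv2.INTER_CUBIC)
cv2.imwrite("pics/s6.png",cv2.cvtColor(np.hstack([a,b]),cv2.COLOR_RGB2BGR))
E
```

```text
21.75 [ 0.6163 -0.0399  0.0094] [ 0.6   0.4  -0.63  2.06  0.42  0.33 -1.74] [-35.2  -3.6  13.7]
[-0.00104937 -0.01158577 -0.00057295]
[-0.62505077  5.7145326   0.51068596]
```

View pics/s6.png

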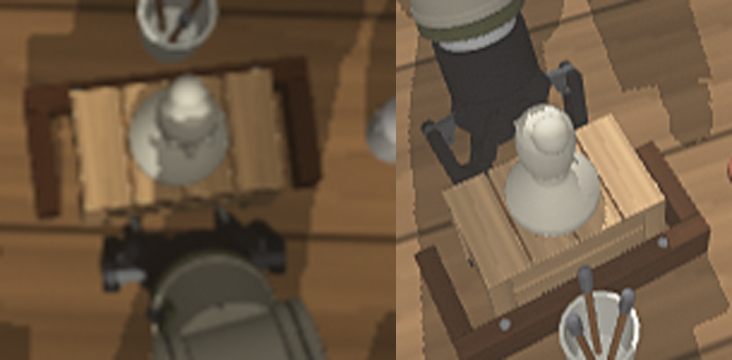

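The force jumped to 35 N as the crate met the fence. The lid's back edge, (70,90) to (272,68), runs parallel to the fence, (27,90) to (305,60). I'll back off and rise.

step_arm(
  commands=[60,-0.006,-0.001,0,0,0,0,60,-0.02,-0.003,0,0,0,0,60,-0.05,-0.007,0,0,0,0,60,-0.08,-0.011,0,0,0,0,60,-0.11,-0.015,0,0,0,0,60,-0.11,-0.015,0.05,0,0,0,60,-0.11,-0.015,0.1,0,0,0,60,-0.11,-0.015,0.15,0,0,0,60,-0.11,-0.015,0.15,0,0,0,60,-0.11,-0.015,0.15,0,0,0],
)

```text
clock: 23.1
position: [0.558, -0.0474, 0.1045]
ee_rot: [0.97, 0.068, 0.232, -0.021]
ft_force: [0.1, -0.3, -0.2]
grip_width: 0.703
grasp_force: 0.0
```

```bash
python3 - <<'E'
from h import *
want(28)
a=camera("top")[125:215,270:370]
cv2.imwrite("pics/s7.png",cv2.resize(cv2.cvtColor(a,cv2.COLOR_RGB2BGR),None,fx=6,fy=6,interpolation=cv2.INTER_CUBIC))
E
```

```text
23.1 [ 0.558  -0.0474  0.1045] [ 1.06  0.14 -1.02  2.14  0.02  0.47 -1.38] [ 0.1 -0.3 -0.2]
[-0.00183366 -0.00630983 -0.00098258]
```

View pics/s7.png

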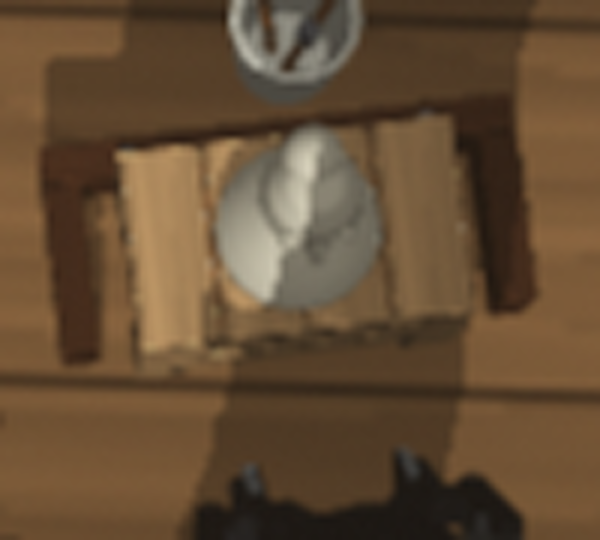

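The crate sits in the bay with its lid's back edge, (117,150) to (450,113), parallel to the fence. The gripper is clear, and the brush pot is in place.

```bash
python3 -c "
from workcell import *
print(hand_in())"
```

```text
the job is handed in; nothing more can be done
None
```

I slid the crate into the wooden bay until it pressed against the back fence and looked square in the last top view, then backed the gripper clear and handed the job in at about 23 s.

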